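# Clamp the tube rack with the locking stop

### The job

Secure the tube rack in its bench holder: squeeze the lock tab of that holder's sliding stop fully in, keep it squeezed while you slide the stop up against the rack so that the rack sits snugly between stop and fence, then let go so that the lock springs back. Leave the stop of the other holder, the one with the small carton in it, where it is.

Things in the scene. Friction and masses are not known exactly. Their poses are not given: they have to be found in the camera images.
- holder: Rack holder with the tube rack, fixed on the bench: aluminium base 240 x 150 x 10 mm, fence at its +x end (inner face at x = 108 mm), and a stop that slides on a rail along x. Origin: middle of the underside; x along the rail to the fence, y across. On the stop stand two upright plates, 30 mm along x, 8 mm thick, tops 108-112 mm up: a fixed one at -y, the black ribbed lock tab at +y.
- stop_grip (a point): Point to pinch on that stop, 88 mm above the bench, axes as the holder's. Outer face of the fixed plate at y = -21 mm; of the tab at +31 mm released, +21 mm squeezed. Plates clear of other parts above 62 mm. Rubber front face of the stop at x = +34 mm. The stop cannot yield across the rail: close the fingers along y, centred here or up to 3 mm toward -y, so that the tab goes all the way in.
- lock_tab (a joint): Lock tab of that stop, m: 0 released and locked, 0.010 fully squeezed toward the fixed plate. Its spring takes 10 N at first, 16 N fully squeezed. Less than 5 mm in, its pawl sits in the rail's teeth (5 mm apart) and the stop cannot be slid. Let go, the tab springs out and the stop may shift by up to 3 mm to the nearest notch.
- stop (a joint): Position of that stop on its rail, m, growing toward the fence; starts at about 0 to 0.04. Clearance from rubber face to fence = 0.170 - value, so about 0.099 with the rack tight between. With the tab squeezed it slides against 2 to 3 N.
- tube_rack: Blue tube rack with capped tubes, 71 mm (x, along the rail) x 150 mm (y) x 67 mm high, loose, 0.15 to 0.31 kg, standing on the base plate a few mm short of the fence. Origin: middle of its underside, z up. The stop may push it lightly against the fence.
- stop_2_grip (a point): The same point on the stop of the other, identical holder, the one with the small carton in it. That stop is not to be moved.
There are look-alikes about, which are no part of the job. Leave any red look-alike of the tube_rack alone.

How it is judged:
On the way, in this order (a step that is already met when the one before it is completed fails the run):
1. the lock tab is squeezed in (more than 6 of its 10 mm) with the stop still within 15 mm of where it started (value of joint lock_tab above 0.006 m and distance of stop_grip from where it was at the start of the episode below 0.015 m), for 0.1 s.
2. the stop has come up to the rack with the tab still squeezed (value of joint lock_tab above 0.006 m and value of joint stop above 0.087 m), for 0.1 s.
At the end, for the whole second after the job is handed in: The stop stands against the rack (at most 12 mm of slack in all between stop, rack and fence), its lock tab has sprung back out (within 3 mm), and the rack stands upright and at rest between them, within 25 mm of where it stood (value of joint stop above 0.087 m and value of joint lock_tab below 0.003 m and distance of tube_rack from where it was at the start of the episode below 0.025 m and angle between tube_rack's own z axis and vertical below 0.1 rad and linear speed of tube_rack below 0.02 m/s); the robot touches nothing.
It fails at once if the other holder's stop is moved by more than 10 mm (distance of stop_2_grip from where it was at the start of the episode above 0.01 m).
It also fails if it takes over 32 s, if anything falls off the work surface, if the arm or the gripper's body presses on something with over 40 N, if the wrist force passes 120 N, or if a joint passes its speed limit or range.

### The arm

A 6-joint arm with a two-finger parallel gripper is mounted at the origin on a cart in front of the work surface, level with it; the furniture and walls round the work are solid. World frame = base frame: x ahead of the robot, y to its left, z up, the work surface at z = 0. Lengths are in m, angles in rad, forces in N, time in s.
With the tool pointing down it reaches from about 0.35 to 0.975 m from the base axis. Payload 4.9 kg.
Tool frame: the origin (TCP) lies at the very end of the fingers, on their centre line; the grasp point (between the pads) lies 19 mm behind it; z points along the fingers, y is the line along which they close (so a half turn about z gives the same grasp; the last joint's range is limited). The gripper opens to 85 mm and grips with 20 to 120 N. Pads are 22 mm wide; open, the fingers measure 114 mm over their backs; the gripper's body (76 mm by 85 mm) begins 54 mm behind the grasp point. The pads swing forward as they close: fully open they stand 13 mm farther back than shut.
Start: joints at [1.03, 0.053, 1.613, -0, 1.476, -0.119], TCP at [0.256, 0.57, 0.231] pointing down, gripper open.
Joint ranges: [-3.01, 3.01], [-1.01, 2.22], [0.06, 2.58], [-1.02, 4.17], [0.09, 2.62], [-3.14, 3.14]. Speed limits (rad/s): [2.57, 2.57, 3.14, 3.14, 3.14, 3.14].

### API

Orientations are given as a rotation vector (axis times angle).
In Python, from station import get_obs, optics, ctrl gives the robot as it stands.
- The arm moves only by the shell command python3 -m pendant 'ROWS' [FORCE]. ROWS is JSON, a list of rows, each a list of 3 entries, a list of its own where there are three numbers: the shift along the tool's x, y, z in mm, then the turn, a rotation vector about the tool's x, y, z in rad, then the opening, from 0 (shut) to 1 (fully open). A call has 1 to 12 rows; each row shifts and turns the commanded pose from where the row before left it, along the tool's axes as they then stand; what a row does not reach is not made up. A row lasts 1/12 s, in which the tool goes at most 41.7 mm and 7.16 degrees, less where a joint would pass 70% of its speed; a pose out of reach is approached as far as the arm can. A call is refused whole if a number of a shift passes 41.7 or a number of a turn 0.125, either way. A call with a gripper value outside its range is refused whole. The fingers move at their own pace and stop on an object; FORCE is the grip in N (left out, the last holds). Time passes only in rows, so rows that do not move let the fingers close. It gives the time, the measured TCP pose, the force, the opening and the grip force at its end, in the units of the state.
- get_obs(): the state, without advancing time (a new reading comes with each control period).
- optics.get_image(name): name is "side" or "top" or "wrist"; returns the picture (420x560x3 uint8, red, green, blue); there is no depth.
- optics.camera_model(name): a dict with "fx", "fy", "cx", "cy" (pixels), "distortion" ([k1, k2, p1, p2, k3] as OpenCV has them; the pictures are not rectified), "cam_to_world" (4x4, takes a point from camera to world coordinates). Camera axes: x right, y up, looking along -z (the intrinsics and any distortion apply to the point x, -y, -z); pixel columns grow to the right and rows downward; lengths in m; the calibration is good to about 2 mm. A picture is of the moment at which its call begins: read the wrist's pose just before it. camera_model takes no time and is no camera call; for the wrist camera it gives the pose at the moment of the call.
- ctrl.finish_job(): hands the job in; it is judged then, once.
The state is a dict: "t": time; "q": joint angles; "dq": joint speeds; "effort": joint torques, N m; "tool_pos": TCP position; "tool_rot": TCP orientation; "contact_force": force on the tool from outside, world axes, zero at the start; "wrist_torque": the same for the moment, N m; "opening": finger opening in m; "grip_force": force on a finger pad.
Only numpy, scipy, OpenCV 4.12 (cv2) and the standard library are available. Lean on these libraries where they do the work, as an engineer would, in place of code of your own. Each camera call takes 0.05 s, during which the arm holds its last target. There are 200 camera calls.

## Working session

There is one attempt and no reset: what is moved stays moved. The work goes in short steps, Python scripts to look and compute and a shell command to move; the robot and the scene stay as the last step left them, time stands still between calls to the robot, and variables do not carry over. Pictures are saved under pics/ and viewed, at most 10 in all, crops included, and the job is handed in when it is done.

```bash
mkdir -p pics
python3 - <<'E'
from station import get_obs, optics, ctrl
import cv2
for n in("top","side"):
    cv2.imwrite(f"pics/{n}0.png",optics.get_image(n)[:,:,::-1])
    m=optics.camera_model(n);print(n,{k:(v if k!='cam_to_world' else [list(map(lambda a:round(float(a),3),r)) for r in v]) for k,v in m.items()})
o=get_obs();print(o['t'],o['tool_pos'],o['tool_rot'],o['opening'])
E
```

```text
top {'fx': 540.4810216193898, 'fy': 540.4810216193898, 'cx': 283.8086222885503, 'cy': 207.36406650183966, 'distortion': array([-0.20924181,  0.        ,  0.        ,  0.        ,  0.        ]), 'cam_to_world': [[-0.016, 0.999, -0.041, 0.466], [-1.0, -0.016, 0.007, -0.297], [0.006, 0.041, 0.999, 1.532], [0.0, 0.0, 0.0, 1.0]]}
side {'fx': 407.61860826825927, 'fy': 407.61860826825927, 'cx': 277.98617699743465, 'cy': 216.58461103979295, 'distortion': array([0.00615064, 0.        , 0.        , 0.        , 0.        ]), 'cam_to_world': [[0.83, 0.284, -0.481, -0.093], [-0.558, 0.451, -0.696, -1.168], [0.019, 0.846, 0.533, 0.777], [0.0, 0.0, 0.0, 1.0]]}
0.1 [0.25556224 0.56971629 0.23014864] [-6.57563285e-01 -3.07129244e+00  2.88593247e-03] 0.08505146056194737
```

View pics/top0.png

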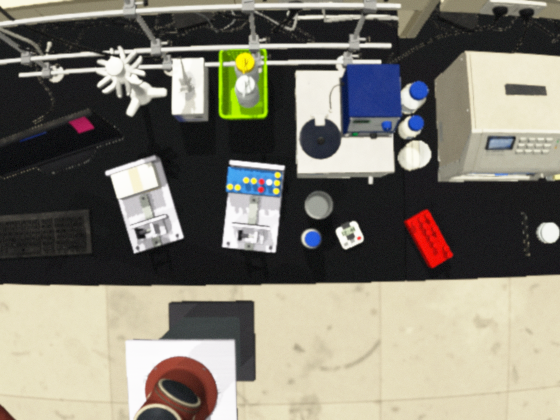

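View pics/side0.png

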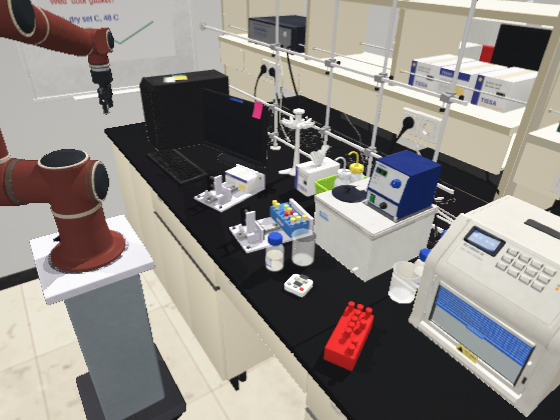

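The top view shows the rack holder around (255,205), with its fence at the far end near row 163. The carton holder is around (147,205). I'll enlarge the rack holder in both views.

Run:
```python
import cv2,numpy as np
a=cv2.imread("pics/top0.png")[150:262,200:300];b=cv2.imread("pics/side0.png")[190:262,220:330]
a=cv2.resize(a,None,fx=5,fy=5,interpolation=2);b=cv2.resize(b,None,fx=3.6,fy=3.6,interpolation=2)
c=np.zeros((560,800,3),np.uint8);c[:560,:400]=cv2.resize(a,(500,560))[:, :400];cv2.imwrite("pics/c.png",c)
a=cv2.resize(cv2.imread("pics/top0.png")[150:262,200:300],(500,560),interpolation=2)
b=cv2.resize(cv2.imread("pics/side0.png")[190:262,225:325],(300,216),interpolation=2)
c[:]=0;c[:,:500]=a;c[:216,500:]=b;cv2.imwrite("pics/c.png",c)
```

```text
(no output)
```

View pics/c.png

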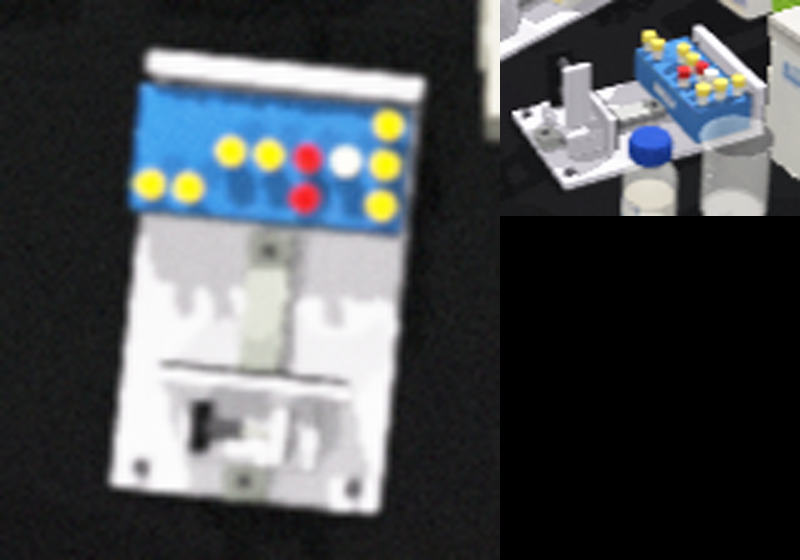

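```bash
cat > h.py <<'E'
import numpy as np,cv2
from station import get_obs, optics, ctrl
def px2w(m,px,z):
    K=np.array([[m['fx'],0,m['cx']],[0,m['fy'],m['cy']],[0,0,1]])
    u=cv2.undistortPoints(np.array(px,float).reshape(-1,1,2),K,np.array(m['distortion']))[:,0]
    T=np.array(m['cam_to_world']);d=np.c_[u[:,0],-u[:,1],-np.ones(len(u))]@T[:3,:3].T
    return T[:3,3]+d*((z-T[2,3])/d[:,2])[:,None]
def w2px(m,P):
    K=np.array([[m['fx'],0,m['cx']],[0,m['fy'],m['cy']],[0,0,1]])
    T=np.array(m['cam_to_world']);c=(np.array(P,float).reshape(-1,3)-T[:3,3])@T[:3,:3]*[1,-1,-1]
    return cv2.projectPoints(c,np.zeros(3),np.zeros(3),K,np.array(m['distortion']))[0][:,0]
E
python3 - <<'E'
from h import *
m=optics.camera_model("top")
f=lambda l,z:px2w(m,[(200+x/5-.4,150+y/5-.4) for x,y in l],z).round(4)
b=f([(110,486),(380,514),(143,215),(409,235)],.01);print(b)
print(f([(141,467),(353,488)],.01))
print('tab/fixed',f([(201,401),(201,450),(190,425),(212,425),(290,430),(265,400)],.11))
print('face',f([(162,363),(350,384)],.06))
e=b[0]-b[1];print('yaw',np.arctan2(-e[0],e[1]),np.linalg.norm(e))
for n in("wrist",):
    w=optics.camera_model(n);print(np.array(w['cam_to_world']).round(3),w['fx'])
E
```

```text
[[ 0.4191 -0.1303  0.01  ]
 [ 0.4012 -0.2824  0.01  ]
 [ 0.5719 -0.151   0.01  ]
 [ 0.5581 -0.3012  0.01  ]]
[[ 0.4296 -0.148   0.01  ]
 [ 0.4161 -0.2674  0.01  ]]
tab/fixed [[ 0.4663 -0.19    0.11  ]
 [ 0.4405 -0.1897  0.11  ]
 [ 0.4537 -0.184   0.11  ]
 [ 0.4535 -0.1957  0.11  ]
 [ 0.4503 -0.2367  0.11  ]
 [ 0.4663 -0.2238  0.11  ]]
face [[ 0.4873 -0.1652  0.06  ]
 [ 0.4743 -0.2676  0.06  ]]
yaw -0.11714689066640693 0.15314966536039182
[[ 0.408 -0.878 -0.248  0.193]
 [ 0.913  0.392  0.113  0.599]
 [-0.002 -0.273  0.962  0.374]
 [ 0.     0.     0.     1.   ]] 357.7411597551088
```

Fused estimate: grip point near (0.451, -0.2155), yaw about -0.12 rad, stop value about 0.02. First I turn the tool by -0.30 about its z axis, then travel to above the stop. The remaining shift in the turned axes is about (-289, -755, 0) mm.

```bash
python3 -m pendant '[[[0,0,0],[0,0,-0.1],1],[[0,0,0],[0,0,-0.1],1],[[0,0,0],[0,0,-0.1],1],[[-14,-37,0],[0,0,0],1],[[-14,-37,0],[0,0,0],1],[[-14,-37,0],[0,0,0],1],[[-14,-37,0],[0,0,0],1],[[-14,-37,0],[0,0,0],1],[[-14,-37,0],[0,0,0],1],[[-14,-37,0],[0,0,0],1],[[-14,-37,0],[0,0,0],1],[[-14,-37,0],[0,0,0],1]]'
python3 -m pendant '[[[-14,-37,0],[0,0,0],1],[[-14,-37,0],[0,0,0],1],[[-14,-37,0],[0,0,0],1],[[-14,-37,0],[0,0,0],1],[[-14,-37,0],[0,0,0],1],[[-14,-37,0],[0,0,0],1],[[-14,-37,0],[0,0,0],1],[[-14,-37,0],[0,0,0],1],[[-14,-37,0],[0,0,0],1],[[-14,-37,0],[0,0,0],1],[[0,0,0],[0,0,0],1],[[0,0,0],[0,0,0],1]]'
python3 - <<'E'
from h import *
o=get_obs();m=optics.camera_model("wrist");im=optics.get_image("wrist")
print(o['t'],o['tool_pos'],o['tool_rot'],o['q'],np.array(m['distortion']))
import pickle;pickle.dump(m,open('w1.pkl','wb'))
cv2.imwrite("pics/w1.png",im[:,:,::-1])
E
```

```text
t: 1.1
tool_pos: [0.3401, 0.2226, 0.2308]
tool_rot: [-0.19, -3.136, 0.0]
contact_force: [1.3, -0.2, 0.1]
opening: 0.0852
grip_force: 0.0
t: 2.1
tool_pos: [0.4341, -0.1614, 0.2305]
tool_rot: [-0.197, -3.134, -0.002]
contact_force: [-0.7, 1.2, -0.1]
opening: 0.0853
grip_force: 0.0
2.1 [ 0.43411498 -0.16142274  0.23050269] [-1.96810368e-01 -3.13356190e+00 -1.69872599e-03] [-5.16995527e-01 -3.49606808e-01  1.97460988e+00  1.58204834e-04
  1.51873201e+00 -1.96235056e+00] [-0.08371357  0.          0.          0.          0.        ]
```

View pics/w1.png

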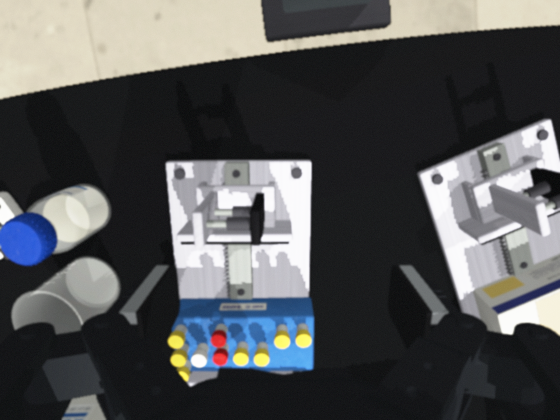

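The rack holder lies in the centre, with the near base edge at row 161 and columns 166–312. The black tab is near (260,218) and the fixed plate near (198,220). I'll enlarge this area.

Run:
```python
import cv2
a=cv2.imread("pics/w1.png")[150:310,155:325];cv2.imwrite("pics/w1c.png",cv2.resize(a,None,fx=3.7,fy=3.7,interpolation=2))
```

```text
(no output)
```

View pics/w1c.png

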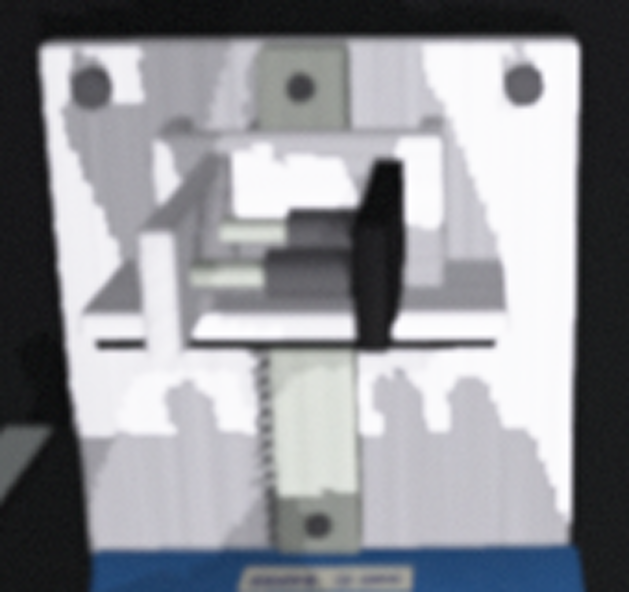

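Run:
```python
from h import *
import pickle
m=pickle.load(open('w1.pkl','rb'))
f=lambda l,z:px2w(m,[(155+x/3.7-.36,150+y/3.7-.36) for x,y in l],z)
b=f([(39,40),(581,40),(573,545),(91,550)],.01);print(b.round(4))
y=b[1]-b[0];print('w',np.linalg.norm(y),'yaw',np.arctan2(-y[0],y[1]), np.arctan2(*(b[2]-b[1])[[1,0]]),np.arctan2(*(b[3]-b[0])[[1,0]]))
yaw=-.122;X=np.array([np.cos(yaw),np.sin(yaw)]);Y=np.array([-X[1],X[0]])
for l,z in(([(140,232),(148,360),(175,232)],.11),([(390,225),(388,347),(355,225)],.11),([(96,344),(495,344)],.06)):
    p=f(l,z)[:,:2];print(np.c_[p,p@X,p@Y].round(4))
mid=(b[0]+b[1])[:2]/2;print('near edge',mid@X,mid@Y)
```

```text
[[ 0.4017 -0.2795  0.01  ]
 [ 0.4209 -0.1301  0.01  ]
 [ 0.5759 -0.1485  0.01  ]
 [ 0.5597 -0.2977  0.01  ]]
w 0.15067969743481288 yaw -0.1274099328399594 -0.11816553470170421 -0.11467713776024335
[[ 0.4343 -0.2318  0.4593 -0.1773]
 [ 0.4628 -0.2357  0.488  -0.1776]
 [ 0.4352 -0.2245  0.4593 -0.1699]]
[[ 0.4393 -0.1796  0.4579 -0.1248]
 [ 0.4661 -0.1839  0.485  -0.1258]
 [ 0.4384 -0.1868  0.4579 -0.1321]]
[[ 0.4751 -0.264   0.5037 -0.2042]
 [ 0.4875 -0.1628  0.5037 -0.1022]]
near edge 0.43315030097774887 -0.15323568395725817
```

Grip point in holder axes: X=0.473, Y=-0.157 (biased slightly toward -y). Required tool shift: x -22.5, y -49.6, z +161.

```bash
python3 -m pendant '[[[-11.2,-24.8,0],[0,0,0],1],[[-11.2,-24.8,0],[0,0,0],1],[[0,0,0],[0,0,0],1],[[0,0,30],[0,0,0],1],[[0,0,30],[0,0,0],1],[[0,0,30],[0,0,0],1],[[0,0,30],[0,0,0],1],[[0,0,21],[0,0,0],1],[[0,0,21],[0,0,0],1],[[0,0,0],[0,0,0],1],[[0,0,0],[0,0,0],1]]'
python3 - <<'E'
from h import *
o=get_obs();p=o['tool_pos'];yaw=-.122;X=np.array([np.cos(yaw),np.sin(yaw)]);Y=np.array([-X[1],X[0]])
print(p[:2]@X,p[:2]@Y,p[2],o['contact_force'])
cv2.imwrite("pics/w2.png",optics.get_image("wrist")[:,:,::-1])
E
```

```text
t: 3.07
tool_pos: [0.4498, -0.2099, 0.0684]
tool_rot: [-0.188, -3.133, -0.003]
contact_force: [0.5, 0.2, 0.2]
opening: 0.0856
grip_force: 0.0
0.472030875916463 -0.15356212491948815 0.06840574112027131 [0.48948999 0.17649428 0.23977216]
```

View pics/w2.png

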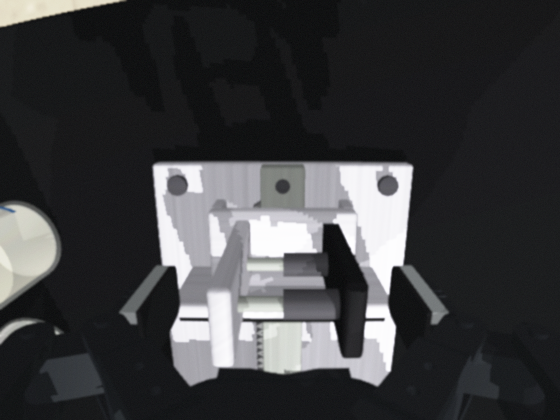

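The fingers straddle both plates, but their centre (col 284) is about 4 mm toward +y of the grip centre (col 272). I'll shift -4.5 mm in y and then close.

```bash
python3 -m pendant '[[[0,-4.5,0],[0,0,0],1],[[0,0,0],[0,0,0],1],[[0,0,0],[0,0,0],0.4],[[0,0,0],[0,0,0],0.4],[[0,0,0],[0,0,0],0.4],[[0,0,0],[0,0,0],0.4],[[0,0,0],[0,0,0],0.4],[[0,0,0],[0,0,0],0.4]]' 40
python3 -m pendant '[[[0,0,0],[0,0,0],0.4],[[0,0,0],[0,0,0],0.4],[[0,0,0],[0,0,0],0.4],[[0,0,0],[0,0,0],0.4]]'
```

```text
t: 3.78
tool_pos: [0.4517, -0.2144, 0.0713]
tool_rot: [0.192, 3.133, 0.009]
contact_force: [1.0, 9.1, 9.4]
opening: 0.0402
grip_force: 43.2
t: 4.12
tool_pos: [0.4517, -0.2143, 0.0713]
tool_rot: [0.192, 3.133, 0.009]
contact_force: [0.3, 8.7, 8.7]
opening: 0.0403
grip_force: 43.2
```

The opening is 40 mm with a 43 N grip, so the tab is fully in. Now I slide toward the fence.

```bash
python3 -m pendant '[[[-5,0,0],[0,0,0],0.4],[[-8,0,0],[0,0,0],0.4],[[-8,0,0],[0,0,0],0.4],[[-8,0,0],[0,0,0],0.4],[[-8,0,0],[0,0,0],0.4],[[-8,0,0],[0,0,0],0.4],[[-7,0,0],[0,0,0],0.4],[[-6,0,0],[0,0,0],0.4],[[-5,0,0],[0,0,0],0.4],[[-4,0,0],[0,0,0],0.4],[[0,0,0],[0,0,0],0.4]]'
python3 - <<'E'
from h import *
cv2.imwrite("pics/w3.png",optics.get_image("wrist")[:,:,::-1])
cv2.imwrite("pics/t3.png",cv2.resize(optics.get_image("top")[150:262,200:300][:,:,::-1],None,fx=5,fy=5,interpolation=2))
E
```

```text
t: 5.03
tool_pos: [0.5188, -0.2226, 0.0713]
tool_rot: [0.192, 3.132, 0.008]
contact_force: [2.2, 7.6, 6.7]
opening: 0.0407
grip_force: 44.0
```

View pics/w3.png

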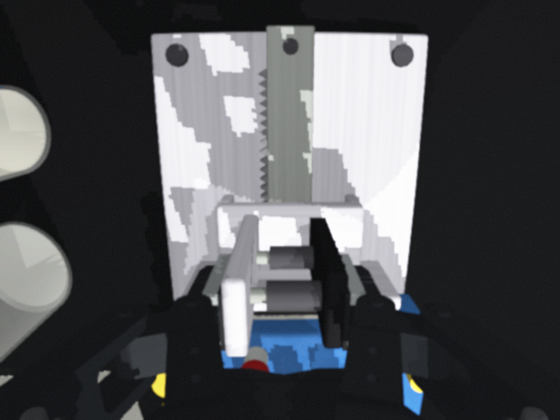

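The stop moved with the fingers by about 68 mm, and the rack is now just ahead of it. I'll advance in small steps and watch the force.

```bash
for i in 1; do python3 -m pendant '[[[-3,0,0],[0,0,0],0.4],[[-3,0,0],[0,0,0],0.4],[[-2,0,0],[0,0,0],0.4],[[0,0,0],[0,0,0],0.4]]'; python3 -m pendant '[[[-2,0,0],[0,0,0],0.4],[[-1,0,0],[0,0,0],0.4],[[0,0,0],[0,0,0],0.4]]'; python3 -m pendant '[[[-2,0,0],[0,0,0],0.4],[[0,0,0],[0,0,0],0.4]]'; done
```

```text
t: 5.47
tool_pos: [0.5263, -0.2235, 0.0713]
tool_rot: [0.192, 3.133, 0.008]
contact_force: [1.4, 7.1, 7.7]
opening: 0.0404
grip_force: 44.1
t: 5.72
tool_pos: [0.5291, -0.2239, 0.0713]
tool_rot: [0.192, 3.133, 0.008]
contact_force: [1.2, 7.1, 8.0]
opening: 0.0406
grip_force: 44.1
t: 5.88
tool_pos: [0.5311, -0.2241, 0.0713]
tool_rot: [0.192, 3.133, 0.008]
contact_force: [0.4, 6.8, 8.4]
opening: 0.0401
grip_force: 44.2
```

```bash
python3 -m pendant '[[[-1.5,0,0],[0,0,0],0.4],[[0,0,0],[0,0,0],0.4]]'; python3 -m pendant '[[[-1.5,0,0],[0,0,0],0.4],[[0,0,0],[0,0,0],0.4]]'
```

```text
t: 6.05
tool_pos: [0.5325, -0.2243, 0.0713]
tool_rot: [0.192, 3.134, 0.008]
contact_force: [-1.0, 6.4, 9.0]
opening: 0.0404
grip_force: 44.2
t: 6.22
tool_pos: [0.5338, -0.2245, 0.0713]
tool_rot: [0.192, 3.134, 0.008]
contact_force: [-0.8, 7.2, 8.2]
opening: 0.0404
grip_force: 44.2
```

```bash
python3 -m pendant '[[[-1.5,0,0],[0,0,0],0.4],[[0,0,0],[0,0,0],0.4]]'; python3 -m pendant '[[[-1,0,0],[0,0,0],0.4],[[0,0,0],[0,0,0],0.4]]'
```

```text
t: 6.38
tool_pos: [0.5353, -0.2247, 0.0713]
tool_rot: [0.192, 3.134, 0.008]
contact_force: [-0.4, 7.3, 8.7]
opening: 0.0403
grip_force: 44.2
t: 6.55
tool_pos: [0.5358, -0.2247, 0.0713]
tool_rot: [0.193, 3.135, 0.008]
contact_force: [-4.1, 8.5, 10.7]
opening: 0.0405
grip_force: 44.1
```

```bash
python3 -m pendant '[[[-1,0,0],[0,0,0],0.4],[[0,0,0],[0,0,0],0.4],[[0,0,0],[0,0,0],0.4]]'
python3 - <<'E'
from h import *
cv2.imwrite("pics/s4.png",cv2.resize(optics.get_image("side")[150:270,220:360][:,:,::-1],None,fx=4,fy=4,interpolation=2))
E
```

```text
t: 6.8
tool_pos: [0.5358, -0.2247, 0.0714]
tool_rot: [-0.193, -3.134, -0.009]
contact_force: [-7.6, 9.0, 14.4]
opening: 0.0404
grip_force: 44.0
```

View pics/s4.png

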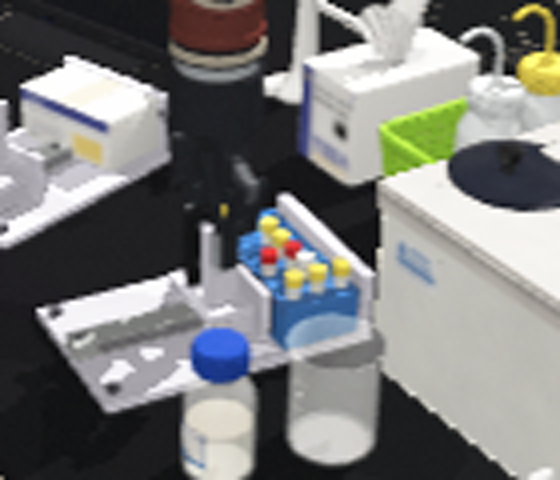

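The stop is hard against the rack and the rack is against the fence: motion has stalled with rising force, and the rack is upright. I'll relieve the push, open and lift off.

```bash
python3 -m pendant '[[[1,0,0],[0,0,0],0.4],[[0,0,0],[0,0,0],0.7],[[0,0,0],[0,0,0],1],[[0,0,0],[0,0,0],1],[[0,0,0],[0,0,0],1],[[0,0,0],[0,0,0],1],[[0,0,0],[0,0,0],1],[[0,0,0],[0,0,0],1]]'
python3 -m pendant '[[[0,0,-10],[0,0,0],1],[[0,0,-25],[0,0,0],1],[[0,0,-35],[0,0,0],1],[[0,0,-35],[0,0,0],1],[[0,0,-35],[0,0,0],1],[[0,0,-10],[0,0,0],1],[[0,0,0],[0,0,0],1],[[0,0,0],[0,0,0],1],[[0,0,0],[0,0,0],1]]'
python3 - <<'E'
from h import *
cv2.imwrite("pics/w5.png",optics.get_image("wrist")[:,:,::-1])
E
```

```text
t: 7.52
tool_pos: [0.5352, -0.2271, 0.0696]
tool_rot: [0.192, 3.135, -0.001]
contact_force: [-0.2, 0.8, -0.1]
opening: 0.0856
grip_force: 0.0
t: 8.27
tool_pos: [0.534, -0.2262, 0.2171]
tool_rot: [-0.191, -3.133, -0.002]
contact_force: [-0.5, -0.5, -0.6]
opening: 0.0852
grip_force: 0.0
```

View pics/w5.png

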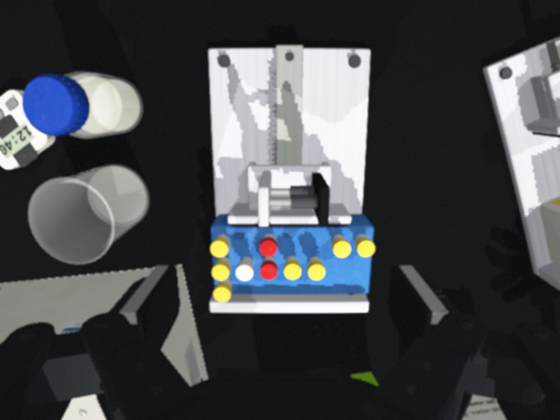

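The stop sits against the rack, with its plates spanning cols 258–330. That is about 51 mm, so the tab has sprung back out. The rack is flush to the fence and the robot is clear.

```bash
python3 -c "
from station import ctrl;print(ctrl.finish_job())"
```

```text
the job is handed in; nothing more can be done
None
```

I handed the job in at about 8 s: the stop is up against the rack, the rack is against the fence, the tab measures about 51 mm across the plates (released) in the last picture, and the gripper is clear; I never touched the carton holder, and no verdict was returned.

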